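# Clip on the stage sensor and switch on the stage heater

## Task

Get the warming stage ready: squeeze the yellow spring clip (the temperature sensor) open, take it off its parking stand and release it, pushed fully down, astride the bright upright metal fin on the black stage plate. Only then turn the big black switch on top of the white controller clockwise (from the red dot to the green dot) until it clicks over into its on notch, and let go. Leave the blue clip, the dish, the bottle and the jar where they are.

Things in the scene. Friction and masses are not known exactly. Their poses are not given: they have to be found in the camera images.
- sensor: Yellow spring clip (the sensor), jaws down astride the parking fin; 92 mm tall, 26 mm wide (y), 75 g. Origin: centre of the crotch, where a fin's top edge rests when it is fully down. z up, x across the fin (opening direction), y along it. Jaws reach 32 mm below the origin. A white pod sticks out to y = +35 mm at z = 2 to 22 mm. Either way round is right.
- sensor_jaw (a joint): Opening of the yellow clip, rad: 0 = closed on a 4 mm fin (about -0.04 with nothing between the jaws), 0.36 = fully open; a spring closes it.
- sensor_grip (a point): Between the yellow clip's handles, 45 mm above its origin, same axes: height for the finger pads. Handles splay to +x and -x: outer faces 30 mm apart 18 mm above the origin, 58 mm apart at their tops (59 mm above). Squeezed together along x (about 10 N, gripper 25 N is fine) they stand upright, 25 to 32 mm over all, and the jaws open to 30 mm at the tips.
- post_top (a point): Top of the fixed white post with a black cap on the stage plate, 32 mm across, 190 mm above the table, beyond the +y end of the fin: an obstacle.
- spare: Blue spring clip, same shape, size and frame as the yellow one, beside it on the parking stand, 62 to 74 mm away centre to centre. Leave it.
- stand_edge (a point): Middle of the top edge of the parking stand's fin, 75 mm above the table. y along the fin (150 mm long, 4 mm thick), x across it, z up. The grey foot is 90 (x) by 170 (y) by 14 mm, fixed.
- stage_edge (a point): Middle of the top edge of the bright aluminium fin on the warming stage, 85 mm above the table, 55 mm above the black plate. y along the fin (100 mm long, 4 mm thick), x across it, z up. The black plate (150 in x by 190 mm in y) is centred at x = -45, y = +35 mm in this frame. Fixed.
- dial_grip (a point): On the axis of the black bar-shaped switch, 100 mm above the table: pad height. Turns with it: x along the bar, white pointer line on its -x end. Bar 74 (x) by 14 mm (y), top 14 mm above, 60 mm disc 22 mm below this point.
- controller: White box fixed to the bench, 140 (x) by 150 (y) by 65 mm high; origin at the centre of its underside. The switch axis is at x = -12, y = 0 mm. Two grey bump guards, wire hoops 8 mm thick, stand on its top along x from x = -49 to +25 mm at y = +64 and -64 mm, up to 107 mm above the table: keep open fingers between them and the bar. A 12 mm high black display lies at x = +42 to +66 mm.
- dial (a joint): Angle of the switch, rad, growing clockwise seen from above. Two rest notches: 0 = off (pointer at the red dot), 1.05 (60 degrees) = on (green dot). In between it resists with up to 0.2 N m, snaps over at 0.52 and settles in the nearer notch when let go (both are end stops).
- dish: Clear closed culture dish, 90 mm across, 17 mm high, on the black stage plate beside the fin; origin at the centre of its underside. Leave it.
- bottle: Amber bottle with a blue cap, 60 mm across, 150 mm tall, standing on the bench; origin at the centre of its underside. Leave it.
- jar: Glass jar with a white lid, 68 mm across, 90 mm tall, standing on the bench; origin at the centre of its underside. Leave it.
Not all that is in view belongs to the job. What is shaped like the sensor but turquoise is not meant.

How it is judged:
By the outcome, as a careful person would: the job done as asked, in the order asked, and still so for the second after the job is handed in, with the robot touching nothing.
It also fails if it takes over 64 s, if anything falls off the work surface, if the arm or the gripper's body presses on something with over 40 N, if the wrist force passes 120 N, or if a joint passes its speed limit or range.

## Robot

A 6-joint arm with a two-finger parallel gripper is mounted at the origin on the work surface. World frame = base frame: x ahead of the robot, y to its left, z up, the work surface at z = 0. Lengths are in mm, angles in rad, forces in N, time in s.
With the tool pointing down it reaches from about 275 to 750 mm from the base axis. Payload 10.2 kg.
Tool frame: the origin (TCP) lies midway between the tips of the shut fingers; the grasp point (between the pads) lies 19 mm behind it; z points along the fingers, y is the direction in which the jaws open and shut (so a half turn about z gives the same grasp; the last joint's range is limited). The gripper opens to 85 mm and grips with 20 to 120 N. Pads are 22 mm wide; open, the fingers measure 114 mm over their backs; the gripper's body (76 mm by 85 mm) begins 54 mm behind the grasp point. The pads swing forward as they close: fully open they stand 13 mm farther back than shut.
Start: joints at [-1.491, 0.313, 1.498, -0, 1.331, -0.223], TCP at [156.539, -501.125, 231.294] pointing down, gripper open.
Joint ranges: [-2.94, 2.94], [-0.97, 2.17], [0.19, 2.56], [-1.23, 4.37], [0.02, 3.11], [-2.88, 2.88]. Speed limits (rad/s): [2.39, 2.39, 3.01, 3.14, 3.14, 3.14].

## Interface

Orientations are given as a unit quaternion [w, x, y, z].
In Python, from rig import sense, optics, ctrl gives the robot as it stands.
- The arm moves only by the tool play_rows, never from a script. Its argument "plan" is a list of rows, each a list of 7 numbers: the shift along the world's x, y, z in mm, then the turn, a rotation vector about the world's x, y, z in rad, then the opening, from -1 (shut) to 1 (fully open), so that 0 is half open. A call has 1 to 5 rows; each row shifts and turns the pose as measured when the row begins; what a row does not reach is not made up. A row lasts 1/12 s, in which the tool goes at most 41.7 mm and 7.16 degrees, less where a joint would pass 70% of its speed; a pose out of reach is approached as far as the arm can. A call is refused whole if a number of a shift passes 41.7 or a number of a turn 0.125, either way. A call with a gripper value outside its range is refused whole. The fingers move at their own pace and stop on an object; "grip_force" is the grip in N (left out, the last holds). Time passes only in rows, so rows that do not move let the fingers close. It gives the time, the measured TCP pose, the force and the opening at its end, in the units of the state.
- sense(): the state, without advancing time (a new reading comes with each control period).
- optics.capture(name): name is "scene" or "top"; returns a dict with "img" (420x560x3 uint8, blue, green, red), "fx", "fy", "cx", "cy" (pixels), "world_to_cam" (4x4, takes a point from world to camera coordinates). Camera axes: x right, y up, looking along -z (the intrinsics and any distortion apply to the point x, -y, -z); pixel columns grow to the right and rows downward; lengths in mm; the calibration is good to about 2 mm. A picture is of the moment at which its call begins. There is no depth.
- ctrl.finish_job(): hands the job in, once; it reports no verdict.
The state is a dict: "time_s": time; "joints": joint angles; "dq": joint speeds; "tau": joint torques, N m; "eef_pos": TCP position; "ee_rot": TCP orientation; "force": force on the tool from outside, world axes, zero at the start; "wrist_torque": the same for the moment, N m; "grip_width": opening from 0.0 (shut) to 1.0 (fully open).
Only numpy, scipy, OpenCV 4.12 (cv2) and the standard library are available. Lean on these libraries where they do the work, as an engineer would, in place of code of your own. Each camera call takes 0.05 s, during which the arm holds its last target. There are 200 camera calls.

## Working session

There is one attempt and no reset: what is moved stays moved. The work goes in short steps, Python scripts to look and compute and a tool call to move; the robot and the scene stay as the last step left them, time stands still between calls to the robot, and variables do not carry over. Pictures are saved under pics/ and viewed, about 8 in all and at most 12, crops included, and the job is handed in when it is done.

Besides the shell and the picture viewer there is one more tool, called after "Emit:" as a command line: name --pt "numbers of a row" for each row, then --argument value for the rest. play_rows: Moves the arm, as the interface text tells. Its arguments: {"type":"object","properties":{"plan":{"type":"array"},"grip_force":{"type":"number"}},"required":["plan"]}

```bash
ls; mkdir -p pics; python3 - <<'E'
from rig import sense, optics, ctrl
import cv2
print(sense())
for n in("scene","top"):
    c=optics.capture(n); cv2.imwrite(f"pics/{n}0.png",c["img"]); print({k:v for k,v in c.items() if k!="img"})
E
```

```text
pics
{'time_s': 0.0, 'joints': array([-1.49139178e+00,  3.13469115e-01,  1.49844186e+00,  1.28827966e-05,
        1.33100687e+00, -2.23404077e-01]), 'dq': array([-0.00050738,  0.00060069,  0.00069249, -0.00014175, -0.0012044 ,
       -0.00118282]), 'tau': array([ 1.39280863e-03, -4.12263143e+01, -2.59742725e+01, -1.02391359e-04,
        4.13861009e-03,  5.63182700e-08]), 'eef_pos': array([ 156.52454779, -500.8522106 ,  230.72349989]), 'ee_rot': array([-6.60429310e-04,  9.88560260e-01,  1.50824976e-01,  5.39054269e-05]), 'force': array([ 0.07297252, -0.28498074,  0.16787693]), 'wrist_torque': array([-0.02074177, -0.01369675, -0.04904284]), 'grip_width': 1.0020309336122486}
{'fx': 397.00743433936645, 'fy': 397.00743433936645, 'cx': 279.2667855679761, 'cy': 210.32486102698206, 'world_to_cam': array([[ 5.63385769e-01,  8.26110670e-01, -1.17318187e-02,
        -2.97526517e+02],
       [-4.85688793e-01,  3.42647314e-01,  8.04176109e-01,
         1.64600461e+02],
       [ 6.68358341e-01, -4.47363363e-01,  5.94275315e-01,
        -1.42700181e+03],
       [ 0.00000000e+00,  0.00000000e+00,  0.00000000e+00,
         1.00000000e+00]])}
{'fx': 509.6234732216008, 'fy': 509.6234732216008, 'cx': 285.5189434742049, 'cy': 209.71777753312097, 'world_to_cam': array([[-1.68844494e-02, -9.99853238e-01,  2.90123669e-03,
        -6.29539942e+00],
       [ 9.97828616e-01, -1.66653640e-02,  6.37206280e-02,
        -5.85379499e+02],
       [-6.36629261e-02,  3.97082471e-03,  9.97963559e-01,
        -1.30820862e+03],
       [ 0.00000000e+00,  0.00000000e+00,  0.00000000e+00,
         1.00000000e+00]])}
```

View pics/scene0.png

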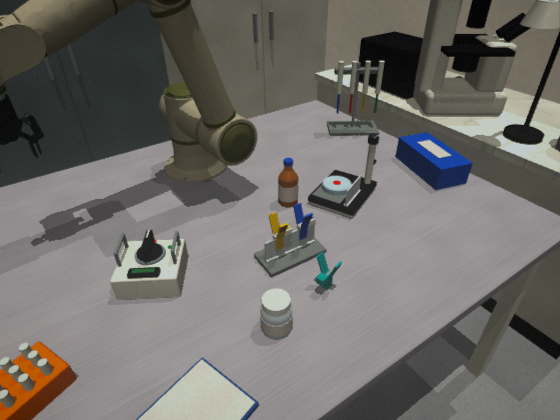

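View pics/top0.png

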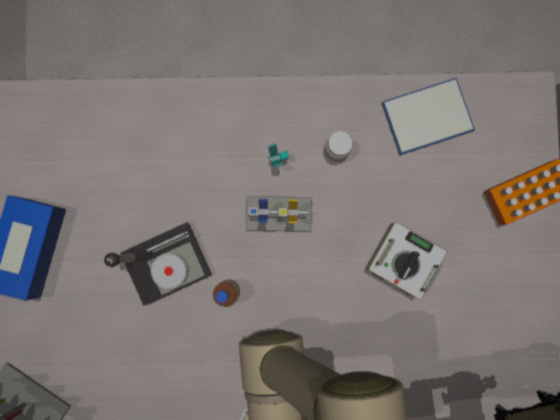

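Scene view: the sensor is at (279,230), beside the blue clip on the stand. The stage with its fin is at (345,185) and the controller at (150,265). Top view: stand (280,213), stage (168,262), controller (405,262). Next I'll enlarge these.

```bash
python3 - <<'E'
import cv2,numpy as np
t=cv2.imread("pics/top0.png"); s=cv2.imread("pics/scene0.png")
def crop(im,x,y,w,h,f):
    o=cv2.resize(im[y:y+h,x:x+w],None,fx=f,fy=f,interpolation=cv2.INTER_CUBIC)
    for i in range(0,w,10):
        cv2.line(o,(i*f,0),(i*f,8 if (x+i)%50 else 20),(0,255,0),1)
        if (x+i)%20==0: cv2.putText(o,str(x+i),(i*f+2,18),0,.4,(0,0,255),1)
    for j in range(0,h,10):
        cv2.line(o,(0,j*f),(8,j*f),(0,255,0),1)
        if (y+j)%20==0: cv2.putText(o,str(y+j),(8,j*f+5),0,.4,(0,0,255),1)
    return o
a=crop(t,100,220,120,90,4); b=crop(t,240,190,80,45,4); c=crop(t,360,215,90,90,4)
W=np.zeros((600,800,3),np.uint8)
d=crop(s,250,200,80,75,4)
W[:300,:320]=d; W[:360,420:780]=c ; 
cv2.imwrite("pics/c1.png",W)
W=np.zeros((600,800,3),np.uint8)
W[:360,:480]=a; W[400:580,:320]=b; e=crop(s,305,130,75,85,4); W[:340,490:790]=e
cv2.imwrite("pics/c2.png",W)
E
```

```text
(no output)
```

View pics/c1.png

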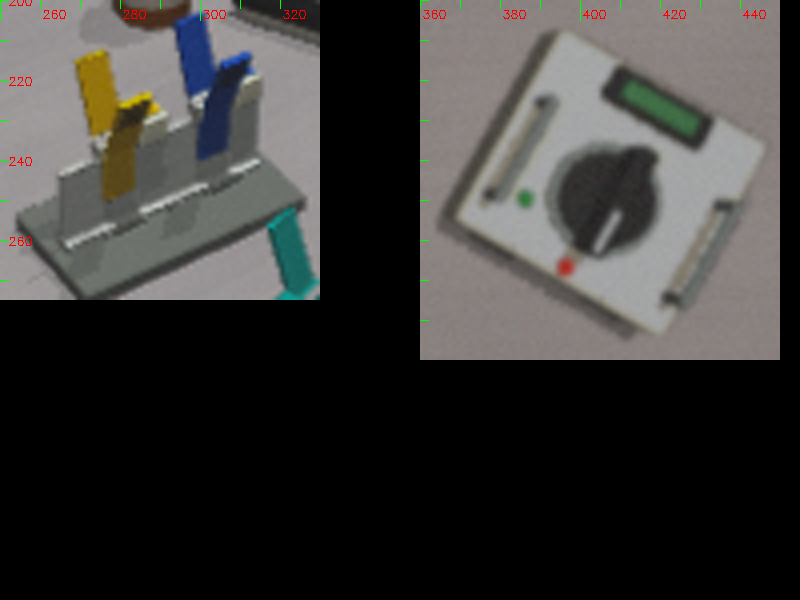

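View pics/c2.png

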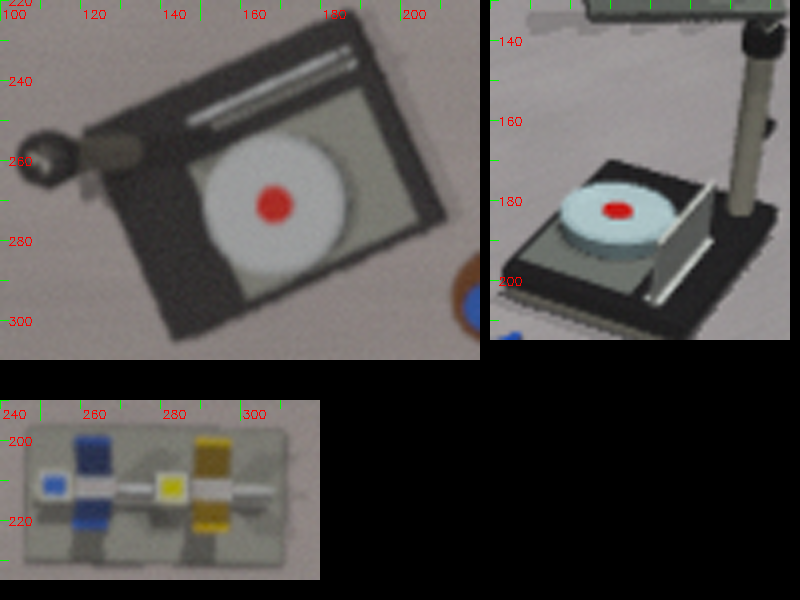

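```bash
cat > h.py <<'E'
import numpy as np
from scipy.optimize import least_squares
C={"scene":(397.007,279.267,210.325,np.array([[.563385769,.82611067,-.0117318187,-297.526517],[-.485688793,.342647314,.804176109,164.600461],[.668358341,-.447363363,.594275315,-1427.00181]])),
"top":(509.623,285.519,209.718,np.array([[-.0168844494,-.999853238,.00290123669,-6.29539942],[.997828616,-.016665364,.063720628,-585.379499],[-.0636629261,.00397082471,.997963559,-1308.20862]]))}
def proj(n,P):
    f,cx,cy,M=C[n]; c=M@np.append(P,1); return np.array([cx+f*c[0]/-c[2],cy+f*c[1]/c[2]])
def at(n,uv,z): # world xy of pixel on height z
    return least_squares(lambda q:proj(n,[q[0],q[1],z])-uv,[550,0]).x
E
python3 - <<'E'
from h import *
p=lambda l,n,uv,z:print(l,n,at(n,uv,z).round(1))
o=.375*0
def T(x,y,ox,oy): return (x/4+ox-.375,y/4+oy-.375)
# sensor
for l,xy in dict(hU=(212,438),hD=(212,530)).items(): p(l,"top",T(xy[0],xy[1]-400,240,190),134)
p("crotch","top",T(212,489-400,240,190),77)
p("blue hU","top",T(93,437-400,240,190),134);p("blue hD","top",T(92,527-400,240,190),134)
p("blue crotch","top",T(94,488-400,240,190),77)
for l,xy in dict(tl=(26,428),tr=(287,432),br=(284,566),bl=(24,562)).items(): p("foot "+l,"top",T(xy[0],xy[1]-400,240,190),14)
p("standfin R","top",T(274,490-400,240,190),75)
p("sc handle L top","scene",T(92,54,250,200),134);p("sc handle R top","scene",T(136,98,250,200),134)
# stage
for l,xy in dict(L=(188,122),R=(350,48)).items(): p("fin "+l,"top",T(*xy,100,220),85)
for l,xy in dict(L=(212,128),R=(357,65)).items(): p("finbot "+l,"top",T(*xy,100,220),30)
for l,xy in dict(near=(658-490,242),far=(714-490,184)).items(): p("fin "+l,"scene",T(*xy,305,130),85)
for l,xy in dict(near=(655-490,301),far=(712-490,241)).items(): p("finbot "+l,"scene",T(*xy,305,130),30)
for l,xy in dict(a=(82,130),b=(350,10),c=(446,217),d=(175,341)).items(): p("plate "+l,"top",T(*xy,100,220),30)
p("post","top",T(46,158,100,220),190)
p("dish","top",T(274,204,100,220),47)
# controller
for l,xy in dict(t=(560,30),r=(766,148),b=(660,333),l=(456,217)).items(): p("ctl "+l,"top",T(xy[0]-420,xy[1],360,215),65)
p("disc","top",T(604-420,200,360,215),78)
p("bar ptr","top",T(596-420,253,360,215),114);p("bar oth","top",T(648-420,152,360,215),114)
p("red","top",T(566-420,266,360,215),65);p("green","top",T(525-420,199,360,215),65)
p("bottle","top",(221,296),150)
p("jar","top",(340,144),90)
E
```

```text
hU top [602.8 -33. ]
hD top [548.1 -32. ]
crotch top [575.8 -33.5]
blue hU top [604.6  37.8]
blue hD top [551.   39.1]
blue crotch top [577.6  39.9]
foot tl top [621.5  86.3]
foot tr top [616.1 -84.3]
foot br top [528.5 -80.6]
foot bl top [534.   88.7]
standfin R top [574.6 -72.1]
sc handle L top scene [551.2 -33.4]
sc handle R top scene [601.8 -36. ]
fin L top [487.1 327.3]
fin R top [530.9 227.6]
finbot L top [482.4 326.7]
finbot R top [521.2 233.6]
fin near scene [526.6 234.2]
fin far scene [492.  321.4]
finbot near scene [524.6 239.5]
finbot far scene [490.4 329. ]
plate a top [482.6 410. ]
plate b top [556.7 237.9]
plate c top [423.1 177.1]
plate d top [347.5 350.3]
post top [469.4 378.9]
dish top [434.1 283.2]
ctl t top [ 546.5 -289.3]
ctl r top [ 470.5 -415.9]
ctl b top [ 357.  -345.7]
ctl l top [ 430.9 -220.8]
disc top [ 440.5 -310.4]
bar ptr top [ 410.7 -296.1]
bar oth top [ 470.5 -329.3]
red top [ 399.4 -288.5]
green top [ 441.3 -264.2]
bottle top [378.8 137.4]
jar top [ 742. -154.]
```

Emit:
play_rows --pt "24 28 0 0 0 0.08 1" --pt "24 28 0 0 0 0.08 1" --pt "24 28 0 0 0 0.08 1" --pt "24 28 0 0 0 0.08 1" --pt "24 28 0 0 0 0.08 1" --grip_force 25

```text
time_s: 0.52
eef_pos: [275.6, -358.6, 228.0]
ee_rot: [-0.002, 0.938, 0.347, -0.001]
force: [0.9, -0.3, -0.6]
grip_width: 1.002
```

Emit:
play_rows --pt "24 28 0 0 0 0.08 1" --pt "24 28 0 0 0 0.08 1" --pt "24 28 0 0 0 0.08 1" --pt "24 28 0 0 0 0.08 1" --pt "24 28 0 0 0 0.08 1"

```text
time_s: 0.93
eef_pos: [399.2, -209.9, 227.4]
ee_rot: [-0.003, 0.845, 0.534, -0.001]
force: [0.5, 0.0, 0.3]
grip_width: 1.0
```

Emit:
play_rows --pt "24 28 0 0 0 0.08 1" --pt "24 28 0 0 0 0.08 1" --pt "24 28 0 0 0 0.08 1" --pt "24 28 0 0 0 0.08 1" --pt "0 0 0 0 0 0 1"

```text
time_s: 1.35
eef_pos: [500.8, -86.0, 226.4]
ee_rot: [-0.003, 0.741, 0.672, -0.001]
force: [0.7, -0.5, 0.3]
grip_width: 1.003
```

Emit:
play_rows --pt "25 18 0 0 0 0.03 1" --pt "25 18 0 0 0 0.03 1" --pt "20 14 0 0 0 0.008 1" --pt "5 3 -20 0 0 0 1" --pt "0 0 0 0 0 0 1"

```text
time_s: 1.77
eef_pos: [578.6, -28.0, 203.9]
ee_rot: [-0.005, 0.715, 0.699, -0.003]
force: [-0.9, -0.5, -0.6]
grip_width: 1.003
```

```bash
cat >> h.py <<'E'
def look(name,boxes,n,f=4):
    import cv2
    from rig import optics,sense
    im=optics.capture(n)["img"]; x,y,w,h=boxes
    o=cv2.resize(im[y:y+h,x:x+w],None,fx=f,fy=f,interpolation=cv2.INTER_CUBIC)
    for i in range(-x%20,w,20): cv2.putText(o,str(x+i),(i*f,10),0,.35,(0,0,255),1)
    for j in range(-y%20,h,20): cv2.putText(o,str(y+j),(0,j*f+4),0,.35,(0,0,255),1)
    cv2.imwrite(f"pics/{name}.png",o)
def st():
    from rig import sense
    s=sense(); q=s["ee_rot"]; print(s["time_s"],s["eef_pos"].round(1),"psi",round(2*np.arctan2(q[2],q[1])-np.pi/2,3),"F",s["force"].round(1),"T",s["wrist_torque"].round(2),"w",round(s["grip_width"],3),"j",s["joints"].round(2),q.round(4))
E
python3 -c "
from h import *
st()"
```

```text
1.7667 [578.6 -28.  203.9] psi -0.023 F [-0.9 -0.5 -0.6] T [0.01 0.01 0.02] w 1.003 j [-0.25  0.46  1.36  0.    1.33 -0.23] [-0.0047  0.7151  0.699  -0.0025]
```

Emit:
play_rows --pt "-2.5 -5.5 -15 0 0 0 1" --pt "0 0 -25 0 0 0 1" --pt "0 0 -25 0 0 0 1" --pt "0 0 -10 0 0 0 1" --pt "0 0 0 0 0 0 1"

```text
time_s: 2.18
eef_pos: [574.7, -35.5, 128.9]
ee_rot: [-0.004, 0.716, 0.698, -0.003]
force: [-0.8, -0.1, -0.5]
grip_width: 0.999
```

```bash
python3 -c "
from h import *
st(); look('s1',(240,150,130,130),'scene')"
```

```text
2.1833 [574.7 -35.5 128.9] psi -0.024 F [-0.8 -0.1 -0.5] T [-0.04  0.   -0.03] w 0.999 j [-0.27  0.52  1.47 -0.    1.16 -0.24] [-0.0042  0.7157  0.6984 -0.0026]
```

View pics/s1.png

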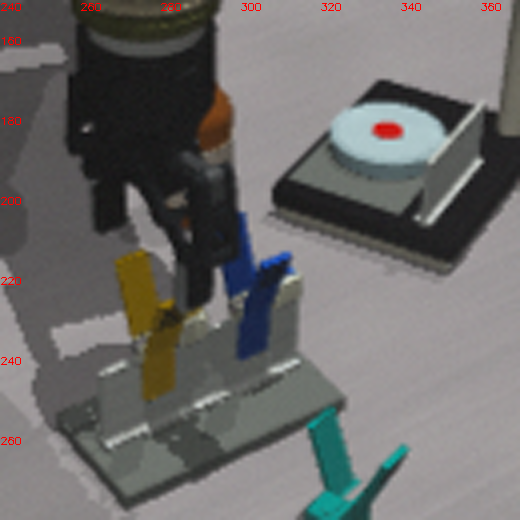

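The fingers stand just above the clip. Their tips appear at about (267,206) and (289,227), and the handle tops at (273,213) and (282,226). I'll compare these with the projections.

```bash
python3 -c "
from h import *
for dx in(-50,50):
  for z in (129,142): print(dx,z,proj('scene',[574.7+dx,-35.5,z]).round(1))
print('handles',proj('scene',[547,-33.5,134]),proj('scene',[605,-33.5,134]))
print(at('scene',(289,226),142),at('scene',(267,206),142))
from rig import optics; import cv2
"
```

```text
-50 129 [266.  209.8]
-50 142 [265.9 205.5]
50 129 [289.5 230.8]
50 142 [289.5 226.4]
handles [271.62849152 212.29214898] [285.28829399 224.42535444]
[622.89760314 -35.61361588] [527.94739543 -34.3215315 ]
```

Emit:
play_rows --pt "1.5 1.5 -15 0 0 0 1" --pt "0 0 -13 0 0 0 1" --pt "0 0 0 0 0 0 1"

```text
time_s: 2.48
eef_pos: [578.5, -35.5, 106.6]
ee_rot: [-0.001, 0.716, 0.698, -0.0]
force: [-0.2, 0.2, -0.6]
grip_width: 1.0
```

Emit:
play_rows --pt "0 0 0 0 0 0 -1" --pt "0 0 0 0 0 0 -1" --pt "0 0 0 0 0 0 -1" --pt "0 0 0 0 0 0 -1" --pt "0 0 0 0 0 0 -1" --grip_force 30

```text
time_s: 2.9
eef_pos: [581.7, -36.7, 114.8]
ee_rot: [0.004, 0.716, 0.698, 0.003]
force: [-1.0, -0.6, 6.0]
grip_width: 0.299
```

Emit:
play_rows --pt "0 0 0 0 0 0 -1" --pt "0 0 0 0 0 0 -1" --pt "0 0 0 0 0 0 -1" --pt "0 0 0 0 0 0 -1"

```text
time_s: 3.23
eef_pos: [581.3, -36.7, 116.7]
ee_rot: [0.005, 0.716, 0.698, 0.002]
force: [-2.1, 0.1, 0.4]
grip_width: 0.206
```

```bash
python3 -c "
from h import *
st(); look('s2',(240,150,110,130),'scene')"
```

```text
3.2333 [581.3 -36.7 116.7] psi -0.026 F [-2.1  0.1  0.4] T [-0.03  0.3   0.03] w 0.206 j [-0.26  0.54  1.47 -0.    1.12 -0.24] [0.0045 0.7162 0.6979 0.0023]
```

View pics/s2.png

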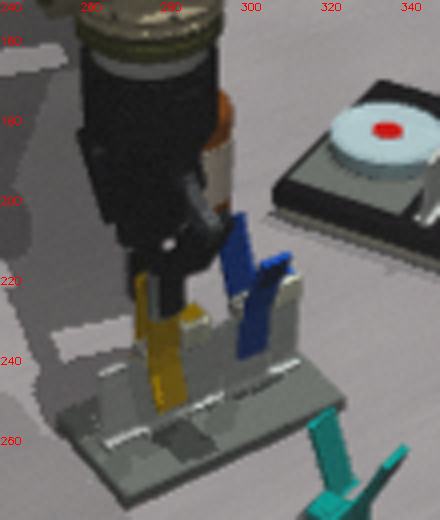

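The grip is high: TCP z is 117 instead of about 98, because the arm was pushed up as the fingers closed. I'll reopen, go lower and regrip.

Emit:
play_rows --pt "0 0 0 0 0 0 1" --pt "0 0 0 0 0 0 1" --pt "0 0 0 0 0 0 1" --pt "0 0 0 0 0 0 1" --pt "-2 1 0 0 0 0 1"

```text
time_s: 3.7
eef_pos: [579.7, -35.9, 116.0]
ee_rot: [0.005, 0.716, 0.698, 0.003]
force: [0.5, -0.1, -1.3]
grip_width: 0.904
```

Emit:
play_rows --pt "-2 1 0 0 0 0 1" --pt "-1 1 -8 0 0 0 1" --pt "0 0 -8 0 0 0 1" --pt "0 0 -5 0 0 0 1" --pt "0 0 0 0 0 0 1"

```text
time_s: 4.12
eef_pos: [576.5, -33.4, 93.2]
ee_rot: [0.005, 0.716, 0.698, 0.003]
force: [0.1, -0.5, -0.2]
grip_width: 0.998
```

```bash
python3 -c "
from h import *
st(); look('s3',(240,150,110,130),'scene')"
```

```text
4.1167 [576.5 -33.4  93.2] psi -0.026 F [ 0.1 -0.5 -0.2] T [-0.    0.01 -0.  ] w 0.998 j [-0.26  0.56  1.51 -0.    1.06 -0.23] [0.0055 0.7163 0.6978 0.0032]
```

View pics/s3.png

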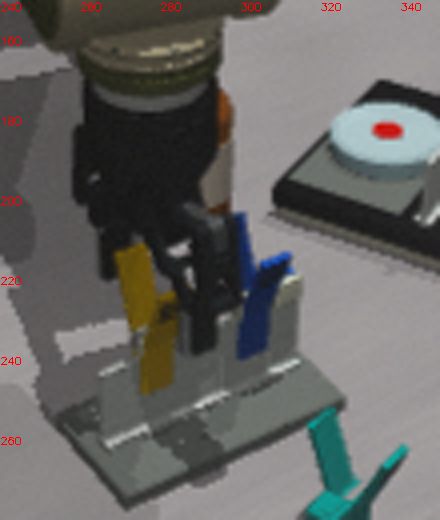

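Emit:
play_rows --pt "0 0 0 0 0 0 -0.1" --pt "0 0 0 0 0 0 -0.2" --pt "0 0 0 0 0 0 -1" --pt "0 0 0 0 0 0 -1" --pt "0 0 0 0 0 0 -1" --grip_force 30

```text
time_s: 4.58
eef_pos: [577.3, -33.8, 94.3]
ee_rot: [0.006, 0.716, 0.698, 0.004]
force: [0.1, -0.6, 6.5]
grip_width: 0.297
```

Emit:
play_rows --pt "0 0 0 0 0 0 -1" --pt "0 0 0 0 0 0 -1" --pt "0 0 0 0 0 0 -1" --pt "0 0 0 0 0 0 -1"

```text
time_s: 4.92
eef_pos: [577.5, -33.8, 94.8]
ee_rot: [0.007, 0.716, 0.698, 0.004]
force: [-0.5, 0.4, 0.1]
grip_width: 0.209
```

```bash
python3 -c "
from h import *
st(); look('s4',(240,150,110,130),'scene')"
```

```text
4.9167 [577.5 -33.8  94.8] psi -0.026 F [-0.5  0.4  0.1] T [-0.04  0.   -0.06] w 0.209 j [-0.26  0.56  1.51 -0.    1.06 -0.23] [0.0067 0.7163 0.6978 0.0038]
```

View pics/s4.png

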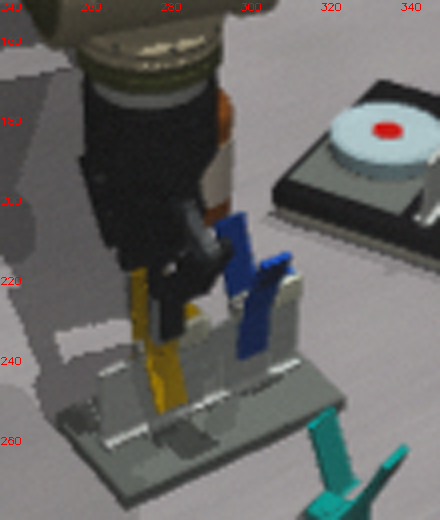

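Emit:
play_rows --pt "0 0 8 0 0 0 -1" --pt "0 0 14 0 0 0 -1" --pt "0 0 18 0 0 0 -1" --pt "0 0 20 0 0 0 -1" --pt "0 0 20 0 0 0 -1"

```text
time_s: 5.38
eef_pos: [574.7, -33.1, 174.6]
ee_rot: [0.002, 0.716, 0.698, 0.001]
force: [0.5, 0.0, -0.7]
grip_width: 0.207
```

Emit:
play_rows --pt "-2 10 12 0 0 0.02 -1" --pt "-4 20 6 0 0 0.03 -1" --pt "-5 25 0 0 0 0.04 -1" --pt "-6 28 0 0 0 0.04 -1" --pt "-6 28 0 0 0 0.04 -1"

```text
time_s: 5.8
eef_pos: [553.2, 76.5, 201.5]
ee_rot: [0.007, 0.655, 0.756, 0.004]
force: [0.1, -0.1, -0.7]
grip_width: 0.207
```

Emit:
play_rows --pt "-6 28 0 0 0 0.04 -1" --pt "-6 28 0 0 0 0.04 -1" --pt "-6 28 0 0 0 0.04 -1" --pt "-5 20 0 0 0 0.03 -1" --pt "-2 10 0 0 0 0.02 -1"

```text
time_s: 6.22
eef_pos: [525.0, 198.6, 204.7]
ee_rot: [0.007, 0.584, 0.812, 0.006]
force: [-0.3, -0.1, -0.2]
grip_width: 0.205
```

```bash
python3 -c "
from h import *
st(); look('s5',(240,100,150,150),'scene')"
```

```text
6.2167 [525.  198.6 204.7] psi 0.324 F [-0.3 -0.1 -0.2] T [-0.04  0.03  0.02] w 0.205 j [ 0.15  0.4   1.44 -0.    1.28 -0.17] [0.0069 0.5837 0.8119 0.0059]
```

View pics/s5.png

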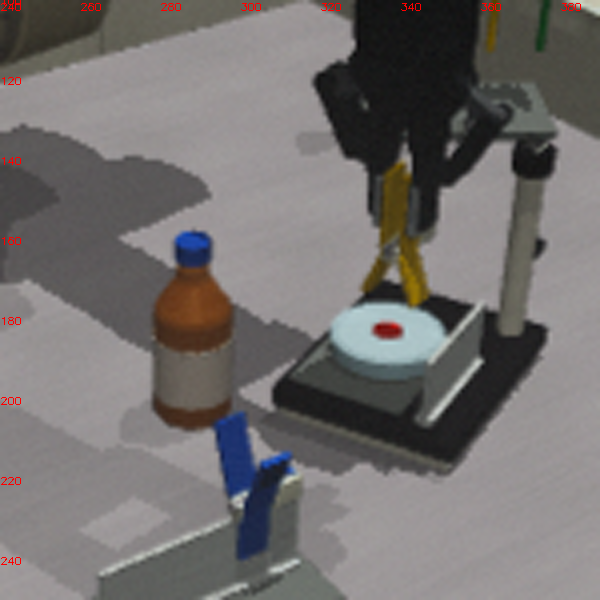

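The sensor is held with its jaws spread, crotch near (335,162), between the bottle and the post. Next I move it over the stage fin.

Emit:
play_rows --pt "-3 15 0 0 0.01 0.02 -1" --pt "-4 22 0 0 0.008 0.03 -1" --pt "-4 20 -10 0 0 0.02 -1" --pt "-2 10 -15 0 0 0.015 -1" --pt "0 0 0 0 0 0 -1"

```text
time_s: 6.68
eef_pos: [513.0, 266.3, 181.1]
ee_rot: [0.0, 0.548, 0.837, 0.001]
force: [0.1, -0.3, -1.0]
grip_width: 0.203
```

```bash
python3 -c "
from h import *
st(); print(proj('scene',[525,198.6,185]))"
```

```text
6.6833 [513.  266.3 181.1] psi 0.411 F [ 0.1 -0.3 -1. ] T [0.02 0.   0.  ] w 0.203 j [ 0.28  0.47  1.41  0.    1.26 -0.14] [4.000e-04 5.478e-01 8.366e-01 1.300e-03]
[339.53051887 162.74666846]
```

Emit:
play_rows --pt "0 0 -10 0 0 0 -1" --pt "0 0 -15 0 0 0 -1" --pt "0 0 -8 0 0 0 -1" --pt "0 0 -2 0 0 0 -1" --pt "0 0 0 0 0 0 -1"

```text
time_s: 7.1
eef_pos: [515.3, 262.0, 145.8]
ee_rot: [0.001, 0.55, 0.835, 0.002]
force: [-0.8, -1.0, -0.2]
grip_width: 0.203
```

```bash
python3 -c "
from h import *
st(); look('s6',(300,110,90,90),'scene',6); print(proj('scene',[513,266.3,124]))"
```

```text
7.1 [515.3 262.  145.8] psi 0.405 F [-0.8 -1.  -0.2] T [ 0.   -0.03  0.02] w 0.203 j [ 0.27  0.5   1.45 -0.    1.18 -0.14] [0.0015 0.5503 0.8349 0.0016]
[353.08487038 172.92665881]
```

View pics/s6.png

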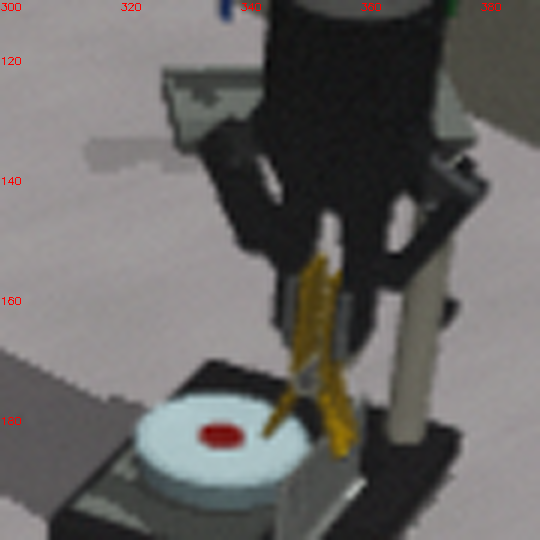

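The jaw tips are at (344.5,182.5) and (357,185) and the crotch near (351,173). I'll check that the midpoint is over the fin.

```bash
python3 -c "
from h import *
R=np.array([[.917,.3986],[-.3986,.917]])
for uv,z in (((350.7,183.8),94),((351,172.5),126),((347.5,190),85),((361,176),85)):
  w=at('scene',uv,z); print(uv,w.round(1),(R@(w-[508,278.5])).round(1))
print(proj('scene',[515.3,262,126]),proj('scene',[515.3,262,94]), R@(np.array([515.3,262])-[508,278.5]))
"
```

```text
(350.7, 183.8) [518.5 256. ] [  0.6 -24.8]
(351, 172.5) [510.2 260.7] [ -5.1 -17.2]
(347.5, 190) [527.5 236.7] [  1.2 -46.1]
(361, 176) [494.2 320.8] [ 4.2 44.3]
[352.58533102 173.11869386] [351.49678382 182.66809308] [  0.1172  -18.04028]
```

Emit:
play_rows --pt "-2 5 -10 0 0 0 -1" --pt "-0.5 1 -12 0 0 0 -1" --pt "-0.5 1 -8 0 0 0 -1" --pt "0 0 -4 0 0 0 -1" --pt "0 0 0 0 0 0 -1"

```text
time_s: 7.57
eef_pos: [513.3, 269.6, 111.7]
ee_rot: [0.003, 0.551, 0.834, 0.003]
force: [0.4, -0.7, -0.8]
grip_width: 0.207
```

```bash
python3 -c "
from h import *
st()"
```

```text
7.5667 [513.3 269.6 111.7] psi 0.404 F [ 0.4 -0.7 -0.8] T [-0.02  0.01  0.03] w 0.207 j [ 0.28  0.54  1.49 -0.    1.1  -0.12] [0.003  0.551  0.8345 0.0033]
```

Fin frame offset is about (1.4, -10). I'll go down in small steps until contact.

Emit:
play_rows --pt "-1 0 -2 0 0 0 -1" --pt "0 0 -2 0 0 0 -1" --pt "0 0 -1.5 0 0 0 -1"

```text
time_s: 7.82
eef_pos: [512.6, 269.9, 106.6]
ee_rot: [0.003, 0.551, 0.835, 0.004]
force: [-0.0, 0.5, -1.4]
grip_width: 0.209
```

Emit:
play_rows --pt "0 0 -1.5 0 0 0 -1" --pt "0 0 -1 0 0 0 -1" --pt "0 0 -1 0 0 0 -1"

```text
time_s: 8.07
eef_pos: [512.8, 269.9, 104.6]
ee_rot: [0.004, 0.551, 0.835, 0.004]
force: [-5.5, -0.9, 10.9]
grip_width: 0.211
```

Emit:
play_rows --pt "0 0 -1 0 0 0 -1" --pt "0 0 -1 0 0 0 -1"

```text
time_s: 8.23
eef_pos: [512.8, 269.9, 104.7]
ee_rot: [0.004, 0.551, 0.835, 0.004]
force: [-3.4, -1.6, 6.5]
grip_width: 0.205
```

Contact came at TCP z 104.6, the predicted fully down height. I'll release it with a slight downward bias.

Emit:
play_rows --pt "0 0 -2 0 0 0 -1" --pt "0 0 -2 0 0 0 -0.3" --pt "0 0 -2 0 0 0 0" --pt "0 0 -1 0 0 0 1" --pt "0 0 0 0 0 0 1"

```text
time_s: 8.65
eef_pos: [513.2, 270.0, 100.5]
ee_rot: [0.005, 0.551, 0.835, 0.005]
force: [-0.2, -0.6, 0.4]
grip_width: 0.766
```

Emit:
play_rows --pt "0 0 0 0 0 0 1" --pt "0 0 0 0 0 0 1" --pt "0 0 0 0 0 0 1" --pt "0 0 0 0 0 0 1"

```text
time_s: 8.98
eef_pos: [513.5, 270.0, 100.3]
ee_rot: [0.005, 0.551, 0.835, 0.006]
force: [0.5, 0.3, -0.1]
grip_width: 0.996
```

```bash
python3 -c "
from h import *
st()"
```

```text
8.9833 [513.5 270.  100.3] psi 0.404 F [ 0.5  0.3 -0.1] T [ 0.02  0.02 -0.05] w 0.996 j [ 0.28  0.55  1.5  -0.    1.07 -0.12] [0.0052 0.5508 0.8346 0.0056]
```

Emit:
play_rows --pt "0 0 10 0 0.005 0 1" --pt "0 0 20 0 0.005 0 1" --pt "0 0 25 0 0 0 1" --pt "0 0 30 0 0 0 1" --pt "0 0 25 0 0 0 1"

```text
time_s: 9.4
eef_pos: [510.4, 269.0, 208.4]
ee_rot: [-0.003, 0.551, 0.835, -0.002]
force: [0.7, 0.5, 0.3]
grip_width: 0.997
```

Emit:
play_rows --pt "0 -15 10 0 0 0.03 1" --pt "0 -28 0 0 0 0.04 1" --pt "0 -30 0 0 0 0.04 1" --pt "0 -30 0 0 0 0.04 1" --pt "0 -30 0 0 0 0.04 1"

```text
time_s: 9.82
eef_pos: [511.4, 136.8, 226.3]
ee_rot: [0.001, 0.462, 0.887, 0.003]
force: [0.9, 0.1, -0.2]
grip_width: 0.998
```

Emit:
play_rows --pt "0 -30 0 0 0 0.04 1" --pt "0 -30 0 0 0 0.04 1" --pt "0 -30 0 0 0 0.04 1" --pt "0 -30 0 0 0 0.04 1" --pt "0 -30 0 0 0 0.04 0.2"

```text
time_s: 10.23
eef_pos: [510.3, -20.3, 227.4]
ee_rot: [0.002, 0.366, 0.931, 0.004]
force: [1.3, 0.4, 0.8]
grip_width: 0.888
```

```bash
python3 -c "
from h import *
import cv2
st(); look('a',(310,120,70,90),'scene',6);look('b',(100,215,120,95),'top',3)
a=cv2.imread('pics/a.png');b=cv2.imread('pics/b.png')
W=np.zeros((600,800,3),np.uint8);W[:540,:420]=a;W[:285,430:790]=b
cv2.imwrite('pics/s7.png',W)
print('crotch',proj('scene',[512.5,269.5,85]),'tips',proj('scene',[512.5,269.5,53]),'handles',proj('scene',[512.5-27,269.5-11.5,144]),proj('scene',[512.5+27,269.5+11.5,144]))"
```

```text
10.2333 [510.3 -20.3 227.4] psi 0.821 F [1.3 0.4 0.8] T [-0.06 -0.01  0.07] w 0.888 j [-0.27  0.28  1.55  0.01  1.3  -1.1 ] [0.0022 0.3662 0.9305 0.0037]
crotch [352.45960724 184.05888425] tips [351.40054619 193.19020293] handles [344.98540425 163.69390573] [364.24976455 169.18882625]
```

View pics/s7.png

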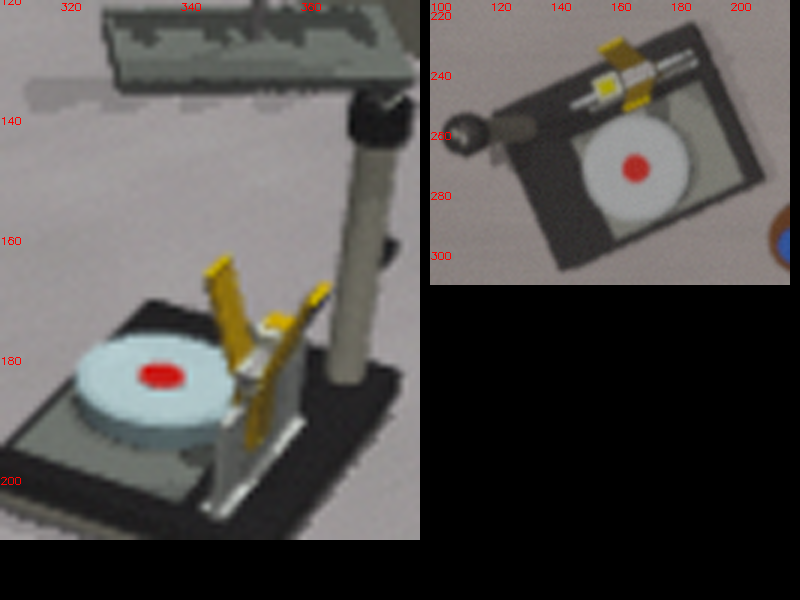

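Sensor is astride the fin. Handle tops at (347,163.5) and (363,168) and jaw tip at (352.5,193.5) match the fully seated prediction within 2 px. The dish hasn't moved. Now the switch.

Emit:
play_rows --pt "-7 -29 0 0 0 0.023 0.1" --pt "-7 -29 0 0 0 0.023 0.1" --pt "-7 -29 0 0 0 0.023 0.1" --pt "-7 -29 0 0 0 0.023 0.1" --pt "-7 -29 0 0 0 0.023 0.1"

```text
time_s: 10.75
eef_pos: [474.9, -167.2, 227.7]
ee_rot: [0.003, 0.31, 0.951, 0.004]
force: [-0.3, -0.3, 0.2]
grip_width: 0.553
```

Emit:
play_rows --pt "-7 -29 0 0 0 0.023 0.1" --pt "-7 -29 -10 0 0 0.023 0.1" --pt "-7 -29 -15 0 0 0.02 0.1" --pt "-4 -15 -15 0 0 0 0.1" --pt "0 0 0 0 0 0 0.1"

```text
time_s: 11.17
eef_pos: [448.3, -276.0, 187.5]
ee_rot: [0.005, 0.278, 0.961, 0.004]
force: [-0.4, 0.5, -1.6]
grip_width: 0.555
```

```bash
python3 -c "
from h import *
st()"
```

```text
11.1667 [ 448.3 -276.   187.5] psi 1.007 F [-0.4  0.5 -1.6] T [-0.01  0.06 -0.08] w 0.555 j [-0.78  0.35  1.56  0.01  1.22 -1.79] [0.0045 0.2782 0.9605 0.0038]
```

Emit:
play_rows --pt "-5 -20 0 0 0 0.03 0.1" --pt "-3 -15 -5 0 0 0.013 0.1" --pt "0 0 -20 0 0 0 0.1" --pt "0 0 -20 0 0 0 0.1" --pt "0 0 0 0 0 0 0.1"

```text
time_s: 11.58
eef_pos: [442.7, -309.3, 143.9]
ee_rot: [0.006, 0.257, 0.966, 0.004]
force: [-0.8, 1.0, 1.2]
grip_width: 0.548
```

```bash
python3 -c "
from h import *
st()"
```

```text
11.5833 [ 442.7 -309.3  143.9] psi 1.052 F [-0.8  1.   1.2] T [-0.03 -0.01  0.04] w 0.548 j [-0.83  0.42  1.58  0.01  1.13 -1.89] [0.0061 0.2567 0.9665 0.0037]
```

Emit:
play_rows --pt "-1.5 -2 -15 0 0.012 0 0.1" --pt "0 0 -20 0 0 0 0.1" --pt "0 0 -15 0 0 0 0.1" --pt "0 0 -6 0 0 0 0.1" --pt "0 0 0 0 0 0 0.1"

```text
time_s: 12.0
eef_pos: [445.4, -308.2, 92.4]
ee_rot: [0.003, 0.255, 0.967, 0.001]
force: [1.1, 0.5, -0.4]
grip_width: 0.552
```

```bash
python3 -c "
from h import *
st()"
```

```text
12.0 [ 445.4 -308.2   92.4] psi 1.055 F [ 1.1  0.5 -0.4] T [-0.03  0.02  0.02] w 0.552 j [-0.82  0.49  1.62  0.01  1.02 -1.88] [3.000e-03 2.552e-01 9.669e-01 8.000e-04]
```

Emit:
play_rows --pt "-4 -3 -3 0 0 0 0.1" --pt "-0.5 0 -3 0 0 0 0.1" --pt "0 0 0 0 0 0 -1" --pt "0 0 0 0 0 0 -1" --pt "0 0 0 0 0 0 -1" --grip_force 60

```text
time_s: 12.42
eef_pos: [441.2, -314.0, 90.7]
ee_rot: [0.005, 0.254, 0.967, -0.003]
force: [-13.0, -12.6, -3.6]
grip_width: 0.154
```

Emit:
play_rows --pt "0 0 0 0 0 0 -1" --pt "0 0 0 0 0 0 -1" --pt "0 0 0 0 0 0 -1"

```text
time_s: 12.67
eef_pos: [440.9, -314.2, 90.7]
ee_rot: [0.005, 0.257, 0.966, -0.002]
force: [0.5, -1.4, -2.6]
grip_width: 0.149
```

```bash
python3 -c "
from h import *
st()"
```

```text
12.6667 [ 440.9 -314.2   90.7] psi 1.051 F [ 0.5 -1.4 -2.6] T [ 0.12 -0.14 -0.62] w 0.149 j [-0.84  0.49  1.63  0.    1.01 -1.89] [ 0.005   0.2569  0.9664 -0.0024]
```

Emit:
play_rows --pt "0 0 0 0 0 -0.1 -1" --pt "0 0 0 0 0 -0.1 -1" --pt "0 0 0 0 0 -0.1 -1" --pt "0 0 0 0 0 -0.1 -1" --pt "0 0 0 0 0 -0.1 -1"

```text
time_s: 13.08
eef_pos: [440.7, -314.5, 90.8]
ee_rot: [0.004, 0.494, 0.869, -0.005]
force: [0.4, -2.2, -3.5]
grip_width: 0.149
```

Emit:
play_rows --pt "0 0 0 0 0 -0.1 -1" --pt "0 0 0 0 0 -0.1 -1" --pt "0 0 0 0 0 -0.1 -1" --pt "0 0 0 0 0 -0.08 -1" --pt "0 0 0 0 0 0 -1"

```text
time_s: 13.5
eef_pos: [440.6, -314.6, 90.8]
ee_rot: [0.003, 0.657, 0.754, -0.006]
force: [-0.5, -0.7, -4.0]
grip_width: 0.148
```

```bash
python3 -c "
from h import *
st()"
```

```text
13.5 [ 440.6 -314.6   90.8] psi 0.138 F [-0.5 -0.7 -4. ] T [-0.05 -0.1  -0.09] w 0.148 j [-0.83  0.5   1.62 -0.01  1.01 -0.96] [ 0.0027  0.6568  0.7541 -0.0064]
```

Turned about 0.91 so far; I'll go on to the stop.

Emit:
play_rows --pt "0 0 0 0 0 -0.08 -1" --pt "0 0 0 0 0 -0.06 -1" --pt "0 0 0 0 0 -0.03 -1" --pt "0 0 0 0 0 0 -1"

```text
time_s: 13.83
eef_pos: [440.5, -314.7, 90.8]
ee_rot: [0.002, 0.716, 0.698, -0.007]
force: [-0.5, -0.3, -3.6]
grip_width: 0.153
```

```bash
python3 -c "
from h import *
st()"
```

```text
13.8333 [ 440.5 -314.7   90.8] psi -0.025 F [-0.5 -0.3 -3.6] T [-0.04 -0.29  0.37] w 0.153 j [-0.83  0.5   1.62 -0.02  1.02 -0.8 ] [ 0.0023  0.716   0.6981 -0.0074]
```

Emit:
play_rows --pt "0 0 0 0 0 0 0.1" --pt "0 0 0 0 0 0 0.1" --pt "0 0 0 0 0 0 0.1" --pt "0 0 0 0 0 0 0.1" --pt "0 0 0 0 0 0 0.1"

```text
time_s: 14.25
eef_pos: [441.2, -315.0, 92.1]
ee_rot: [0.003, 0.713, 0.701, -0.008]
force: [-0.0, -0.7, -0.2]
grip_width: 0.546
```

Emit:
play_rows --pt "0 0 10 0 0 0 0.1" --pt "0 0 20 0 0 0 0.1" --pt "0 0 30 0 0 0 0.1" --pt "0 0 35 0 0 0 0.1" --pt "0 0 30 0 0 0 0.1"

```text
time_s: 14.67
eef_pos: [438.5, -312.2, 218.6]
ee_rot: [-0.003, 0.712, 0.702, -0.007]
force: [-0.2, -0.0, 0.5]
grip_width: 0.551
```

Emit:
play_rows --pt "-15 -15 10 0 0 0 0.1" --pt "-20 -20 0 0 0 0 0.1" --pt "-20 -25 0 0 0 0 0.1" --pt "-20 -25 0 0 0 0 0.1" --pt "-20 -25 0 0 0 0 0.1"

```text
time_s: 15.08
eef_pos: [344.8, -423.2, 243.2]
ee_rot: [0.007, 0.708, 0.706, -0.008]
force: [-1.4, 0.2, -0.6]
grip_width: 0.551
```

Emit:
play_rows --pt "-20 -25 0 0 0 0 0.1" --pt "-20 -25 0 0 0 0 0.1" --pt "-10 -15 0 0 0 0 0.1" --pt "0 0 0 0 0 0 0.1" --pt "0 0 0 0 0 0 0.1"

```text
time_s: 15.5
eef_pos: [287.4, -494.7, 247.7]
ee_rot: [0.009, 0.71, 0.704, -0.009]
force: [-0.2, 0.1, -0.4]
grip_width: 0.551
```

```bash
python3 -c "
from h import *
import cv2
st(); look('a',(310,130,70,80),'scene',5);look('b',(360,215,90,90),'top',4); look('c',(100,190,230,120),'top',3); look('d',(100,220,100,90),'scene',3)
W=np.zeros((600,800,3),np.uint8)
def put(n,x,y):
  a=cv2.imread(f'pics/{n}.png');W[y:y+a.shape[0],x:x+a.shape[1]]=a[:600-y]
cv2.imwrite('pics/s8.png',W) if 0 else None
a=cv2.imread('pics/a.png');put('b',440,0)
W[:400,:350]=a
c=cv2.resize(cv2.imread('pics/c.png'),(440,230)); W[365:595,355:795]=c
d=cv2.resize(cv2.imread('pics/d.png'),(220,198)); W[401:599,:220]=d
cv2.imwrite('pics/s8.png',W)"
```

```text
15.5 [ 287.4 -494.7  247.7] psi -0.008 F [-0.2  0.1 -0.4] T [ 0.04  0.01 -0.01] w 0.551 j [-1.25  0.39  1.34 -0.01  1.38 -1.24] [ 0.0093  0.71    0.7041 -0.0094]
```

View pics/s8.png

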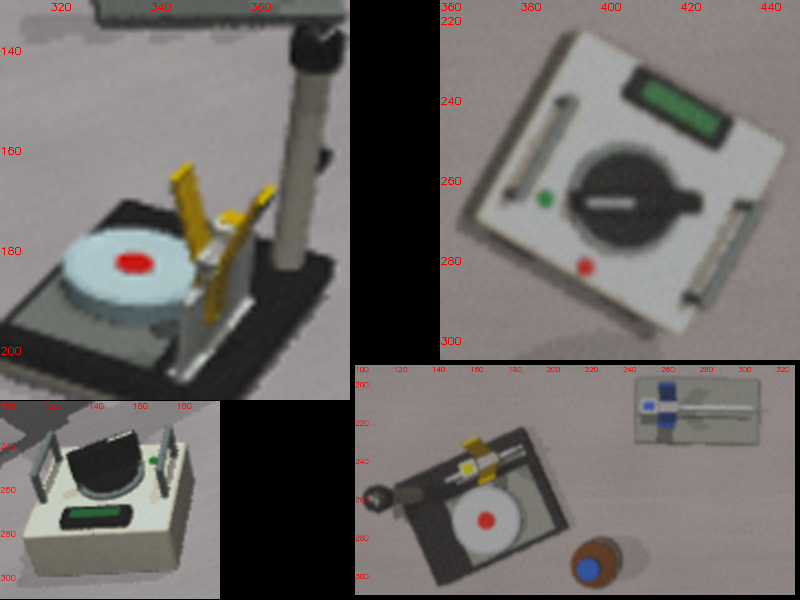

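The pointer at (400,265) aims at the green dot at (384,264). The sensor is still on the fin, and the blue clip (258,211), dish and bottle look unmoved. I'm handing in.

```bash
python3 -c "
from rig import ctrl
print(ctrl.finish_job())"
```

```text
the job is handed in; nothing more can be done
None
```

The yellow sensor clip is on the bright stage fin, and after that the switch was turned to its on notch. I handed the job in at about 15.5 s, with the arm clear of everything.

- **Sensor:** The clip touched down at the height predicted for fully seated. After release, its handle tops and jaw tip matched the fully seated position to within about 2 px in the images.
- **Switch:** It turned about 1.08 rad clockwise, up against the stop. The last picture shows the pointer at the green dot.
- **Other items:** The blue clip, dish and bottle look unmoved in the last picture. I did not look at the jar again, but the arm never went near it.
- **First grip on the clip:** The fingers rode up while closing, and the grip ended too high on the handles. I let go and gripped again lower; the clip stayed on its stand.

No check failed or disagreed at the end.

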